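# Index the examination table to the red station

### The arm

A 6-joint arm with a two-finger parallel gripper is mounted at the origin on the work surface. World frame = base frame: x ahead of the robot, y to its left, z up, the work surface at z = 0. Lengths are in m, angles in degrees, forces in N, time in s.
With the tool pointing down it reaches from about 0.3 to 0.75 m from the base axis. Payload 8.5 kg.
Tool frame: the origin (TCP) lies at the very end of the fingers, on their centre line; the grasp point (between the pads) lies 19 mm behind it (env.grip_point_offset is the distance from the TCP to the grasp point, in m); z points along the fingers, y is the direction in which the jaws open and shut (so a half turn about z gives the same grasp; the last joint's range is limited). The gripper opens to 85 mm and grips with 20 to 120 N. Pads are 22 mm wide; open, the fingers measure 114 mm over their backs; the gripper's body (76 mm by 85 mm) begins 54 mm behind the grasp point. The pads swing forward as they close: fully open they stand 13 mm farther back than shut.
Start: joints at [-75.361, 21.807, 74.336, -0, 83.858, -12.336], TCP at [0.249, -0.49, 0.231] pointing down, gripper open.
Joint ranges: [-178.18, 178.18], [-50.72, 133.34], [12.68, 142.11], [-81.47, 261.47], [9.98, 163.14], [-165.26, 165.26]. Speed limits (degrees/s): [136.94, 136.94, 180, 180, 180, 180].

### API

Orientations are given as a 3x3 rotation matrix whose columns are the frame's x, y, z axes.
In Python, from rig import env gives the robot as it stands.
- The arm moves only by the tool move_arm, never from a script. Its argument "moves" is a list of rows, each a list of 4 numbers: the shift along the tool's x, y, z in mm, then the turn about the tool's z in rad. In form: [[tx, ty, tz, spin], ...]. A call has 1 to 20 rows; each row is the pose to reach, as a shift and turn from the pose commanded when the call began, along the tool's axes at that moment; what a row does not reach only later rows make up. A row lasts 1/10 s, in which the tool goes at most 50 mm and 8.59 degrees, less where a joint would pass 70% of its speed; a pose out of reach is approached as far as the arm can. A call with a gripper value outside its range is refused whole. "grip" is the closure, from 0 (fully open) to 1 (shut), set as the call begins (left out, the last holds). The fingers move at their own pace and stop on an object; "grip_force" is the grip in N (left out, the last holds). Time passes only in rows, so rows that repeat a pose let the fingers close. It gives the time, the measured TCP pose, the force and the opening at its end, in the units of the state.
- env.observe(): the state, without advancing time (a new reading comes with each control period).
- env.get_image(name): name is "scene" or "top"; returns the picture (400x640x3 uint8, red, green, blue); there is no depth.
- env.get_calibration(name): a dict with "fovy" (degrees; the focal length in pixels is half the picture's height over the tangent of half this angle, whatever the lens; pixels are square), "cx", "cy" (the principal point, pixels), "extrinsics" (4x4, takes a point from world to camera coordinates). Camera axes: x right, y up, looking along -z (the intrinsics and any distortion apply to the point x, -y, -z); pixel columns grow to the right and rows downward; lengths in m; the calibration is good to about 2 mm. A picture is of the moment at which its call begins. get_calibration takes no time and is no camera call.
- env.close_job(): hands the job in, once; it reports no verdict.
Trained networks look in the newest picture that a camera, given by its name, has taken for a name from the list of things; names that differ only in an ending like _2 or _b are one class to them, and where a whole thing is asked for, a point or a joint stands for the part that bears it (a point fixed in the world has none). Each returns a list of dicts, best first, with "conf" (0 to 1); they miss things now and then, are a little off and sometimes report something else, mostly with a low value. They report only what shows in the picture. A call takes as long as a camera call. They do not tell look-alikes from the thing itself.
- env.silhouettes(camera, name): "region" (400x640 bool, what is visible of it) and "point" ([row, column] in pixels, amid what is visible of it).
- env.tip_of(camera, name): "point" ([row, column] in pixels: a listed point, or the origin of a listed thing).
The state is a dict: "time_s": time; "q": joint angles; "qvel": joint speeds; "joint_efforts": joint torques, N m; "position": TCP position; "tool_rot": TCP orientation; "ft_force": force on the tool from outside, world axes, zero at the start; "wrist_torque": the same for the moment, N m; "grip_width": finger opening in m.
Only numpy, scipy, OpenCV 4.12 (cv2) and the standard library are available. Lean on these libraries where they do the work, as an engineer would, in place of code of your own. Each camera call takes 0.05 s, during which the arm holds its last target.

### The job

Turn the indexing table that carries the bronze blade fragment to the station with the red collar. First unfold the orange crank handle until it stands upright against its stop and let go of it, the pin still home in its hole; then take the upright handle again, pull the sprung pin up out of its hole, swing the arm round and let the pin drop fully home in the red-collared hole, leaving the handle upright. Keep the blade in its cradle and do not disturb the two bottles, the roll of tape and the white cup.

Things in the scene. Friction and masses are not known exactly. Their poses are not given: they have to be found in the camera images.
- stand_axis (a point): Point on the table's vertical turning axis, at the top face of its fixed round grey base (256 mm across, top face 30 mm above the bench). Six index holes, 13 mm wide, lie in that face on a circle of radius 100 mm, every 60 degrees; the pin starts in one of them. A blue arm turns about the axis and carries the pin at its end.
- turntable (a joint): Turn of the blue arm and cradle about the vertical axis, rad, 0 at the start, positive anticlockwise from above, stops at -2.3 and +2.3; it turns stiffly (about 1.2 N at the pin), and is locked whenever the pin is in a hole (play about 0.015 rad).
- plunger (a joint): Lift of the spring-loaded index pin, m: 0 fully home in a hole (tip 10 mm below the base's top face), 0.010 when the tip just clears the top face, upper stop at 0.022. Spring and weight together push it down with about 7 N at 0 and 10.5 N at 0.014. Dragged over the face the pin snaps into any hole that it meets.
- pin (a point): Centre of the round tip (radius 5 mm) of the steel index pin on its vertical axis, 100 mm from the table's axis; 25 mm above the bench with the pin home. It moves with the arm and with the pin.
- handle_hinge (a point): Hinge of the crank handle in the steel fork on top of the pin, straight above the pin's tip; 80 mm above the bench with the pin home, rises with the pin. The hinge axis is level and at right angles to the arm. The fork is 18 mm by 23 mm; the blue arm below has its top 48 mm (52 mm at the pin) above the bench and is 28 mm wide.
- handle (a joint): Fold angle of the orange crank handle, rad: 0 folded level, pointing from the hinge towards the table's axis and lying 32 mm above the arm; pi/2 upright above the pin (stop). Stiff hinge (0.05 N m): it stays where it is left.
- grip (a point): Point on the centre line of the orange handle, 55 mm from its hinge. The handle is a round bar of 18 mm diameter with a 22 mm ball at its end; it ends 88 mm from the hinge. Upright with the pin home this point is 135 mm above the bench.
- red_collar: Flat red ring, 29 mm across, round the target hole; its origin is the hole's centre. It lies 60 or 120 degrees from the starting hole, either way. Three white collars mark other holes that are not wanted.
- blade_centre (a point): Centre of a loose greenish bronze blade fragment, 84 x 26 x 6 mm, 100 g, lying in the foam cradle on the far side of the table's axis from the pin.
- cradle (a point): Centre of the blade's place in the foam cradle, which turns with the table, opposite the arm: 72 mm from the axis; the cradle reaches 124 mm from the axis and 74 mm above the bench.
- amber_centre (a point): Centre of a standing amber bottle with red cap, 70 mm across, 180 mm high, loose, bystander.
- water_centre (a point): Centre of a standing clear bottle with blue label, 62 mm across, 170 mm high, loose, bystander.
- tape_centre (a point): Centre of a roll of tape lying flat, 92 mm across, 48 mm high, loose, bystander.
- beaker_centre (a point): Centre of a small white ceramic cup without handle, 60 mm across, 75 mm high, loose, bystander.
Not all that is in view belongs to the job. What is shaped like the part that bears blade_centre but turquoise or yellow is not meant.

How it is judged:
By the outcome, as a careful person would: the job done as asked, in the order asked, and still so for the second after the job is handed in, with the robot touching nothing.
It also fails if it takes over 72 s, if anything falls off the work surface, if the arm or the gripper's body presses on something with over 40 N, if the wrist force passes 120 N, or if a joint passes its speed limit or range.

## Working session

There is one attempt and no reset: what is moved stays moved. The work goes in short steps, Python scripts to look and compute and a tool call to move; the robot and the scene stay as the last step left them, time stands still between calls to the robot, and variables do not carry over. Pictures are saved under pics/ and viewed, and the job is handed in when it is done.

Besides the shell and the picture viewer there is one more tool, called after "Call:" by a JSON object that holds its "api" and its "payload". move_arm: Moves the arm, as the interface text tells. Its arguments: {"type":"object","properties":{"moves":{"type":"array"},"grip":{"type":"number"},"grip_force":{"type":"number"}},"required":["moves"]}

```bash
ls; mkdir -p pics
python3 - <<'E'
from rig import env
import cv2
for n in("scene","top"):
    im=env.get_image(n); cv2.imwrite(f"pics/{n}0.png",im[:,:,::-1]); c=env.get_calibration(n); print(n,c)
s=env.observe(); print(s)
E
```

```text
pics
scene {'fovy': 57.19107026641156, 'cx': 316.9682385406956, 'cy': 200.02762244580086, 'extrinsics': array([[ 0.41272334,  0.91083276, -0.00656652, -0.25189988],
       [-0.74878777,  0.34338348,  0.56692562,  0.38063611],
       [ 0.51862927, -0.22906651,  0.82374281, -1.19017856],
       [ 0.        ,  0.        ,  0.        ,  1.        ]])}
top {'fovy': 42.132990517062765, 'cx': 322.03561518039066, 'cy': 200.34337459301398, 'extrinsics': array([[-0.02303768, -0.99936173,  0.02730206,  0.01603056],
       [ 0.9823428 , -0.0175567 ,  0.18626428, -0.56964592],
       [-0.18566606,  0.03111108,  0.98212026, -1.09010411],
       [ 0.        ,  0.        ,  0.        ,  1.        ]])}
{'time_s': 0.1, 'q': array([-7.53616785e+01,  2.18362298e+01,  7.43780045e+01, -1.53378804e-03,
        8.38589067e+01, -1.23359659e+01]), 'qvel': array([-0.02182757, -0.1018258 , -0.20318741, -0.09882959, -0.01148015,
        0.02917355]), 'joint_efforts': array([ 3.27685659e-03, -4.49218047e+01, -2.31657708e+01, -1.37858569e-04,
        3.73328789e-03,  8.82316620e-07]), 'position': array([ 0.24939765, -0.4899131 ,  0.23079613]), 'tool_rot': array([[ 8.91208908e-01,  4.53592946e-01, -3.48357460e-04],
       [ 4.53593013e-01, -8.91208096e-01,  1.22838762e-03],
       [ 2.46728969e-04, -1.25276250e-03, -9.99999185e-01]]), 'ft_force': array([-0.1722684 ,  0.92221516, -0.5319429 ]), 'wrist_torque': array([ 0.02315467, -0.01061475, -0.00754838]), 'grip_width': 0.08510648313451194}
```

View pics/scene0.png

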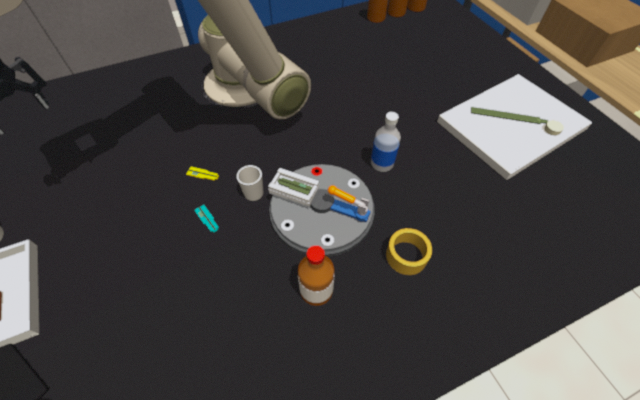

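View pics/top0.png

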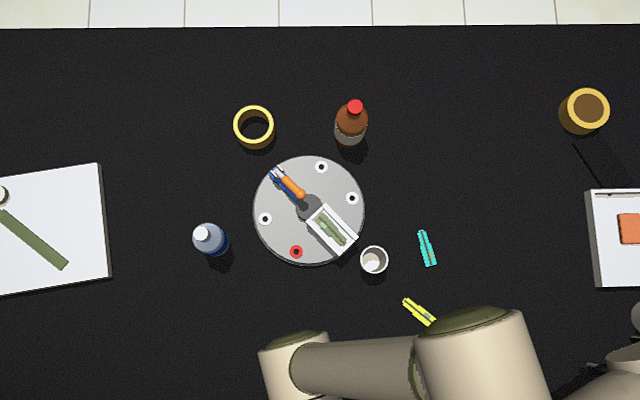

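```bash
cat > h.py <<'E'
from rig import env
import numpy as np, cv2
def cal(n):
    c=env.get_calibration(n); f=200/np.tan(np.radians(c["fovy"]/2)); return f,c["cx"],c["cy"],np.array(c["extrinsics"])
def proj(n,P):
    f,cx,cy,E=cal(n); P=np.atleast_2d(P); p=P@E[:3,:3].T+E[:3,3]
    return np.c_[cy-f*p[:,1]/-p[:,2], cx+f*p[:,0]/-p[:,2]]
def ray(n,rc):
    f,cx,cy,E=cal(n); d=np.array([(rc[1]-cx)/f,-(rc[0]-cy)/f,-1]); R=E[:3,:3]
    return -R.T@E[:3,3], R.T@d
def atz(n,rc,z):
    o,d=ray(n,rc); return o+d*(z-o[2])/d[2]
def tri(a,b):
    (o1,d1),(o2,d2)=ray("scene",a),ray("top",b)
    A=np.c_[d1,-d2]; t=np.linalg.lstsq(A,o2-o1,rcond=None)[0]
    p,q=o1+d1*t[0],o2+d2*t[1]; return (p+q)/2,np.linalg.norm(p-q)
E
python3 - <<'E'
from h import *
np.set_printoptions(precision=4,suppress=True)
for n in("scene","top"): env.get_image(n)
Z=dict(stand_axis=.03,handle_hinge=.08,grip=.08,red_collar=.03,blade_centre=None,amber_centre=.09,water_centre=.085,tape_centre=.024,beaker_centre=.0375,pin=.025)
for k,z in Z.items():
    r={n:env.tip_of(n,k) for n in("scene","top")}
    for n in r:
        print(k,n,[(np.round(x["point"],1),round(x["conf"],2),atz(n,x["point"],z)[:2] if z else '') for x in r[n][:3]])
    if r["scene"] and r["top"]: print("   tri",tri(r["scene"][0]["point"],r["top"][0]["point"]))
print(env.observe()["time_s"])
E
```

```text
stand_axis scene [(array([200.1, 321.3]), 0.72, array([0.5493, 0.0394]))]
stand_axis top [(array([208.9, 313.7]), 0.87, array([0.5551, 0.0227]))]
   tri (array([0.5553, 0.0292, 0.0431]), np.float64(0.01344998151447096))
handle_hinge scene [(array([205.4, 364.3]), 0.64, array([0.6336, 0.1062])), (array([183.4, 251.4]), 0.35, array([ 0.4695, -0.1037]))]
handle_hinge top [(array([171.8, 277.4]), 0.88, array([0.6295, 0.1005])), (array([247.5, 293.7]), 0.3, array([0.4646, 0.0674]))]
   tri (array([0.6315, 0.1037, 0.078 ]), np.float64(0.006768219625515453))
grip scene [(array([194.9, 340.2]), 0.85, array([0.5854, 0.07  ]))]
grip top [(array([184. , 293.2]), 0.65, array([0.6018, 0.0667]))]
   tri (array([0.5972, 0.0649, 0.0984]), np.float64(0.002899291231272758))
red_collar scene [(array([168.6, 317. ]), 0.49, array([0.4553, 0.0706]))]
red_collar top [(array([246.8, 296.5]), 0.54, array([0.4709, 0.0624]))]
   tri (array([0.4694, 0.0631, 0.0493]), np.float64(0.0022372858923481965))
blade_centre scene [(array([186.7, 293.6]), 0.67, ''), (array([219. , 206.3]), 0.62, ''), (array([174. , 201.5]
[... 733 characters left out ...]
ntre scene [(array([248.7, 409. ]), 0.74, array([0.7472, 0.1641])), (array([205.1, 365.2]), 0.5, array([0.6032, 0.1315]))]
tape_centre top [(array([128.4, 254.1]), 0.82, array([0.7475, 0.1566]))]
   tri (array([0.7476, 0.159 , 0.0285]), np.float64(0.006342718267633613))
beaker_centre scene [(array([186. , 254.7]), 0.83, array([ 0.4471, -0.0945])), (array([268.6, 317. ]), 0.67, array([ 0.7108, -0.0452]))]
beaker_centre top [(array([259. , 372.2]), 0.65, array([ 0.44  , -0.1031])), (array([234.6, 207.2]), 0.31, array([0.5009, 0.2574]))]
   tri (array([ 0.4417, -0.0988,  0.0327]), np.float64(0.010108567083514732))
pin scene [(array([217.8, 361.9]), 0.71, array([0.6322, 0.1067]))]
pin top []
1.2
```

Run:
```python
from h import *
np.set_printoptions(precision=4,suppress=True)
from scipy.optimize import least_squares
for n in("scene","top"):
    im=cv2.imread(f"pics/{n}0.png")[:,:,::-1]; hsv=cv2.cvtColor(im,cv2.COLOR_RGB2HSV)
    x0,x1,y0,y1=(262,384,155,260) if n=="scene" else (245,372,148,275)
    masks=dict(red=((hsv[...,0]<8)|(hsv[...,0]>172))&(hsv[...,1]>150)&(hsv[...,2]>90), white=(im.min(2)>185)&(hsv[...,1]<30), orange=(hsv[...,0]>8)&(hsv[...,0]<22)&(hsv[...,1]>170)&(hsv[...,2]>110))
    for k,m in masks.items():
        mm=np.zeros(m.shape,np.uint8); mm[y0:y1,x0:x1]=m[y0:y1,x0:x1]
        nn,_,st,ce=cv2.connectedComponentsWithStats(mm)
        for i in range(1,nn):
            if st[i,4]>25: print(n,k,st[i],ce[i][::-1],atz(n,ce[i][::-1],.03 if k!="orange" else .08)[:2])
    c=cv2.resize(im[y0-10:y1+10,x0-15:x1+15],None,fx=5,fy=5,interpolation=cv2.INTER_CUBIC)[:600,:800]; cv2.imwrite(f"pics/{n}_z.png",c[:,:,::-1]); print(c.shape)
```

```text
scene red [312 167  10   8  62] [170.7581 316.371 ] [0.4611 0.0662]
scene red [306 246  20  14 227] [252.9912 315.1101] [ 0.6723 -0.0323]
scene white [269 169  49  31 412] [183.9733 293.4587] [ 0.4758 -0.0034]
scene white [348 179  12   9  63] [182.9683 353.2381] [0.5354 0.1339]
scene white [356 200   9   7  28] [202.9286 359.75  ] [0.5955 0.1201]
scene white [281 220  13  11  83] [224.7711 287.0964] [ 0.5793 -0.0618]
scene white [321 234  13  12  84] [239.5357 327.2381] [0.6531 0.0063]
scene orange [328 186  27  17 111] [194.3964 339.3333] [0.5833 0.0689]
(600, 760, 3)
top red [290 245  12  13 102] [251.1863 295.6961] [0.4613 0.0643]
top white [ 277  156   85  100 3362] [193.0687 325.3676] [ 0.5908 -0.0043]
top white [270 169  14   8  51] [172.6667 277.0196] [0.6399 0.1042]
top white [ 255  175   77   88 2914] [224.2406 283.3418] [0.5217 0.0909]
top white [360 246  12  27 130] [261.8538 366.1308] [ 0.4346 -0.0904]
top orange [282 176  24  23 176] [187.7443 293.6023] [0.5936 0.0659]
(600, 785, 3)
```

View pics/top_z.png

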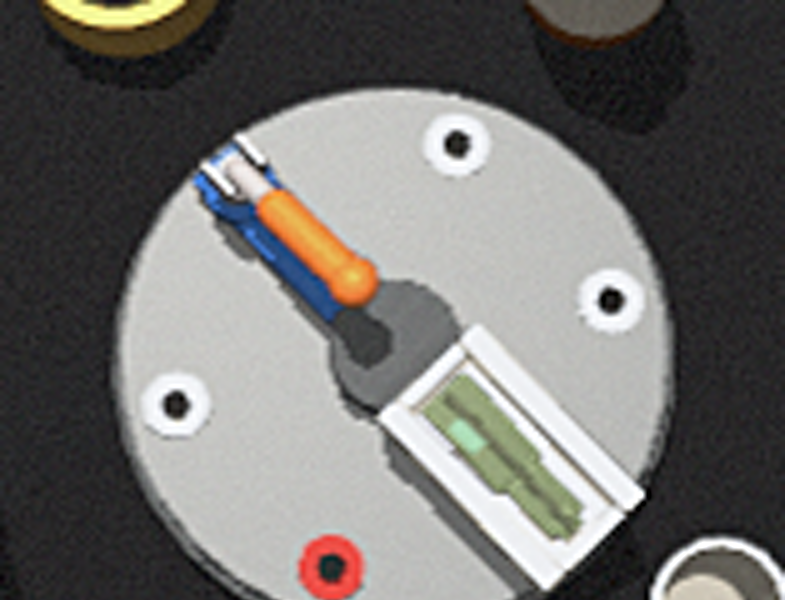

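View pics/scene_z.png

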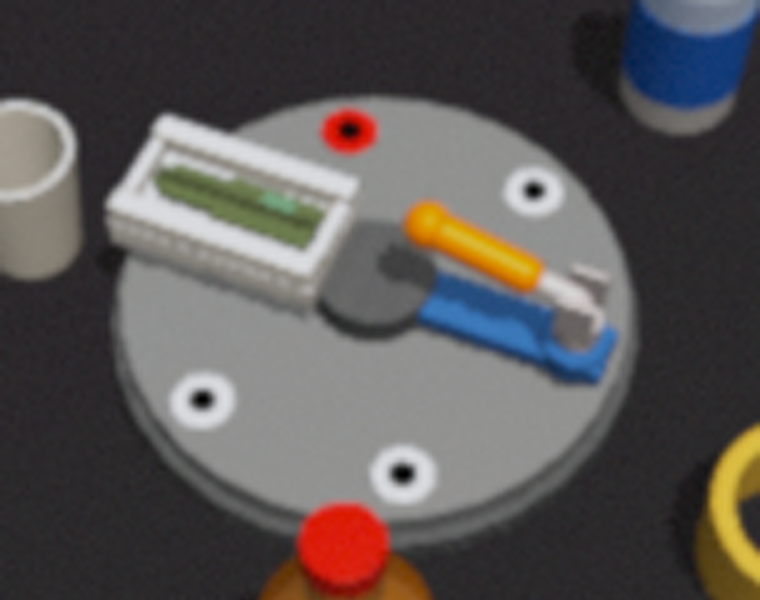

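Run:
```python
from h import *
np.set_printoptions(precision=4,suppress=True)
from scipy.optimize import least_squares
T=dict(r=(331,567),a=(176,405),b=(457,144),c=(610,299)); S=dict(r=(349,130),a=(533,190),c=(202,399),b=(402,473))
k=dict(r=2,a=1,b=-1,c=-2)
W=[]
for n,D,o in(("top",T,(230,138)),("scene",S,(247,145))):
    for i,(u,v) in D.items():
        W.append((n,i,atz(n,((v+.5)/5-.5+o[1],(u+.5)/5-.5+o[0]),.03)[:2]))
for sel in(("top",),("scene",),("top","scene")):
    w=[x for x in W if x[0] in sel]
    f=lambda p:np.concatenate([p[:2]+p[3]*np.array([np.cos(p[2]+k[i]*np.pi/3),np.sin(p[2]+k[i]*np.pi/3)])-X for _,i,X in w])
    s=least_squares(f,[.55,.03,.8,.1]); print(sel,s.x,np.degrees(s.x[2]),"res mm",s.fun*1000)
    p=s.x
    pts=lambda a,r:p[:2]+r*np.array([np.cos(a),np.sin(a)])
    print(" pin",pts(p[2],.1),"red",pts(p[2]+2*np.pi/3,.1),"grip",pts(p[2],.045))
    print(" proj hinge", proj("top",[*pts(p[2],.1),.08]),proj("scene",[*pts(p[2],.1),.08]),"ball",proj("top",[*pts(p[2],.023),.08]),proj("scene",[*pts(p[2],.023),.08]))
```

```text
('top',) [0.5574 0.0343 0.746  0.1002] 42.74247016536192 res mm [ 0.0639 -0.0924  0.1268 -0.0598  0.1369  0.39   -0.3275 -0.2377]
 pin [0.6308 0.1021] red [0.4619 0.0639] grip [0.5904 0.0648]
 proj hinge [[171.2035 276.6431]] [[205.0818 362.1189]] ball [[196.3762 301.1733]] [[194.2931 330.1195]]
('scene',) [0.5563 0.0363 0.7433 0.1004] 42.58957457146905 res mm [-0.0754 -0.0858  0.1249 -0.0192 -0.1065  0.      0.057   0.105 ]
 pin [0.63  0.104] red [0.4609 0.0662] grip [0.5895 0.0668]
 proj hinge [[171.613 275.786]] [[204.4958 362.6642]] ball [[196.8587 300.2449]] [[193.6632 330.7205]]
('top', 'scene') [0.5569 0.0353 0.7447 0.1003] 42.665939545112515 res mm [-0.5286  1.0946 -0.2976  1.1003 -0.3342  1.2589 -0.9668  0.6582  0.5171
 -1.2729  0.5493 -1.1793  0.5327 -0.8959  0.5281 -0.7639]
 pin [0.6304 0.1031] red [0.4614 0.0651] grip [0.59   0.0658]
 proj hinge [[171.4081 276.2146]] [[204.7887 362.3917]] ball [[196.6174 300.7092]] [[193.978  330.4202]]
```

Call:
{"api": "move_arm", "payload": {"moves": [[10, -6, 0, -0.005], [35, -21, 0, -0.02], [70, -43, 0, -0.035], [108, -66, 0, -0.05], [146, -89, 0, -0.07], [184, -113, 0, -0.09], [222, -136, 0, -0.11], [260, -159, 0, -0.13], [298, -183, 0, -0.15], [336, -206, 0, -0.165], [374, -229, 0, -0.185], [412, -252, 0, -0.205], [450, -276, 0, -0.22], [486, -298, 0, -0.24], [518, -317, 0, -0.255], [542, -332, 0, -0.267], [553, -339, 0, -0.272], [556, -341, 0, -0.274], [556, -341, 0, -0.274], [556, -341, 0, -0.274]], "grip": 0}}

```text
time_s: 3.2
position: [0.5899, 0.065, 0.2315]
tool_rot: [[0.736, 0.677, -0.0], [0.677, -0.736, -0.0], [-0.0, 0.0, -1.0]]
ft_force: [0.3, -0.0, -0.4]
grip_width: 0.0856
```

Call:
{"api": "move_arm", "payload": {"moves": [[0.6, -0.6, 12, 0], [0.6, -0.6, 40, 0], [0.6, -0.6, 75, 0], [0.6, -0.6, 108, 0], [0.6, -0.6, 135, 0], [0.6, -0.6, 153, 0], [0.6, -0.6, 164, 0], [0.6, -0.6, 168, 0], [0.6, -0.6, 168, 0]]}}

```text
time_s: 4.1
position: [0.5903, 0.0666, 0.0633]
tool_rot: [[0.735, 0.678, -0.0], [0.678, -0.735, -0.0], [-0.0, -0.0, -1.0]]
ft_force: [0.6, -0.3, 0.1]
grip_width: 0.0855
```

```bash
cat > look.py <<'E'
import sys
from h import *
t=sys.argv[1]; x,y,z=[float(v) for v in sys.argv[2:5]]
o=[]
for n in("scene","top"):
    im=env.get_image(n); r,c=proj(n,[x,y,z])[0].astype(int); r=min(max(r,60),340); c=min(max(c,80),560)
    o.append(cv2.resize(im[r-60:r+60,c-80:c+80],None,fx=4.9,fy=4.9,interpolation=cv2.INTER_CUBIC)); print(n,"origin row,col",r-60,c-80)
v=np.hstack(o) ; v=cv2.resize(v,(800,300),interpolation=cv2.INTER_AREA)
cv2.imwrite(f"pics/{t}s.png",o[0][:,:,::-1]);cv2.imwrite(f"pics/{t}t.png",o[1][:,:,::-1])
s=env.observe(); np.set_printoptions(precision=4,suppress=True); print(s["time_s"],s["position"],s["q"],s["ft_force"],s["wrist_torque"],s["grip_width"])
E
python3 look.py a .59 .066 .08
```

```text
scene origin row,col 137 259
top origin row,col 129 213
4.2 [0.5908 0.0667 0.0642] [-4.959  35.4759 80.4053 -0.0016 64.0256 42.3741] [ 0.1621 -0.3853  0.3403] [ 0.0289 -0.0004 -0.0147] 0.08511673879925871
```

View pics/as.png

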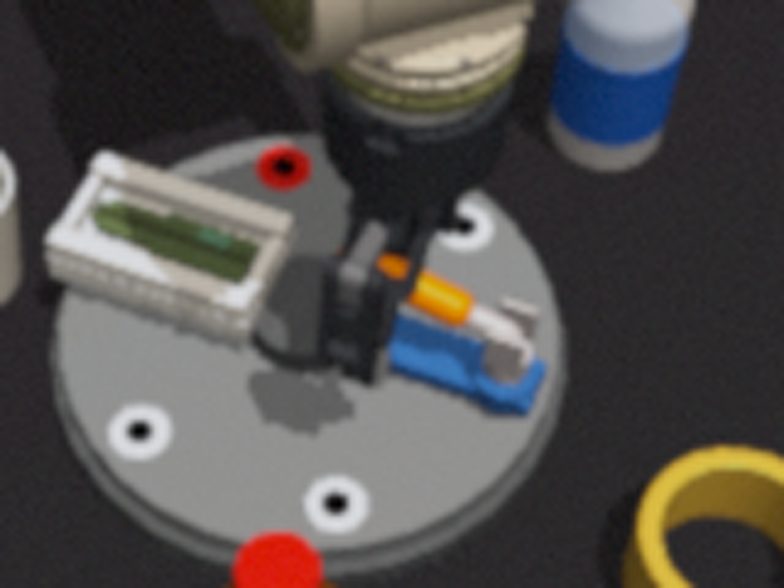

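View pics/at.png

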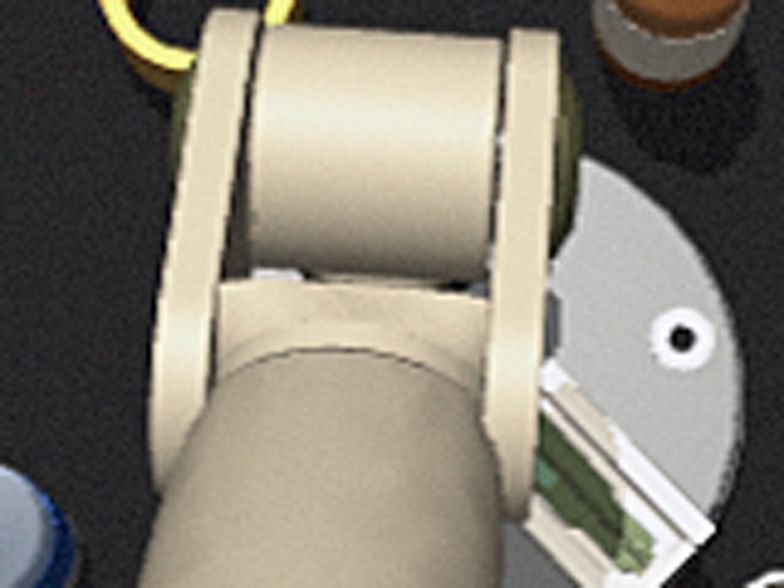

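Call:
{"api": "move_arm", "payload": {"moves": [[0, 0, 0, 0], [0, 0, 0, 0], [0, 0, 0, 0], [0, 0, 0, 0], [0, 0, 0, 0], [0, 0, 0, 0], [0, 0, 0, 0], [0, 0, 0, 0]], "grip": 1, "grip_force": 20}}

```text
time_s: 5.0
position: [0.5905, 0.0666, 0.0634]
tool_rot: [[0.735, 0.678, 0.0], [0.678, -0.735, -0.0], [-0.0, 0.0, -1.0]]
ft_force: [0.2, -3.1, 0.7]
grip_width: 0.0171
```

```bash
python3 look.py b .59 .066 .08
```

```text
scene origin row,col 137 259
top origin row,col 129 213
5.1 [0.5904 0.0666 0.0634] [-4.9618 35.5365 80.4457 -0.0182 64.0031 42.3742] [ 0.2689 -2.8097  0.1725] [-0.4296 -0.0197  0.0766] 0.01749008300936258
```

View pics/bs.png

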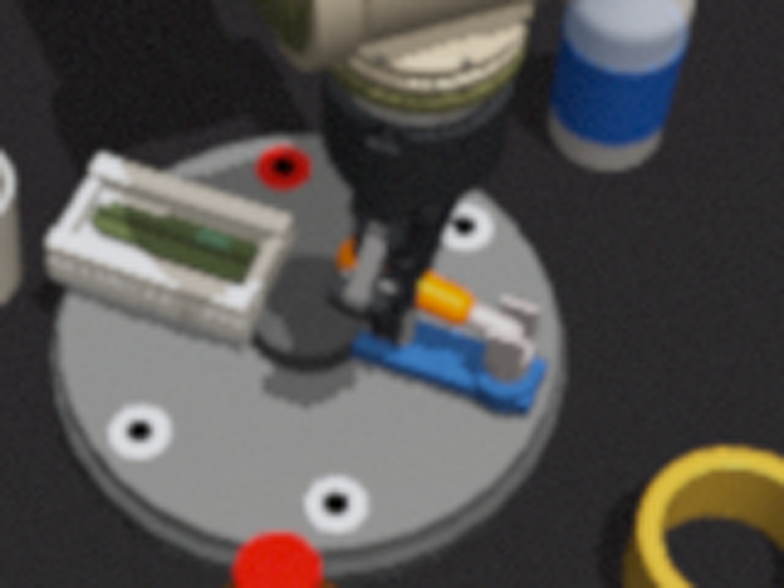

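Call:
{"api": "move_arm", "payload": {"moves": [[0.1, 0, -3.5, 0], [0.5, 0, -7, 0], [1, 0, -10.5, 0], [1.8, 0, -14, 0], [2.8, 0, -17.3, 0], [4.1, 0, -20.6, 0], [5.5, 0, -23.8, 0], [7.2, 0, -27, 0], [7.2, 0, -27, 0], [7.2, 0, -27, 0]]}}

```text
time_s: 6.1
position: [0.5957, 0.0719, 0.0902]
tool_rot: [[0.735, 0.678, 0.0], [0.678, -0.735, 0.0], [0.0, -0.0, -1.0]]
ft_force: [4.5, 0.2, -8.0]
grip_width: 0.0174
```

```bash
python3 look.py c .6 .076 .09
```

```text
scene origin row,col 136 265
top origin row,col 123 208
6.2 [0.5957 0.0719 0.0902] [-4.4217 34.1634 77.8208  0.0319 68.0104 42.8934] [ 4.1014  1.3558 -7.6781] [ 0.1456 -0.5629  0.0423] 0.017152572646830445
```

View pics/cs.png

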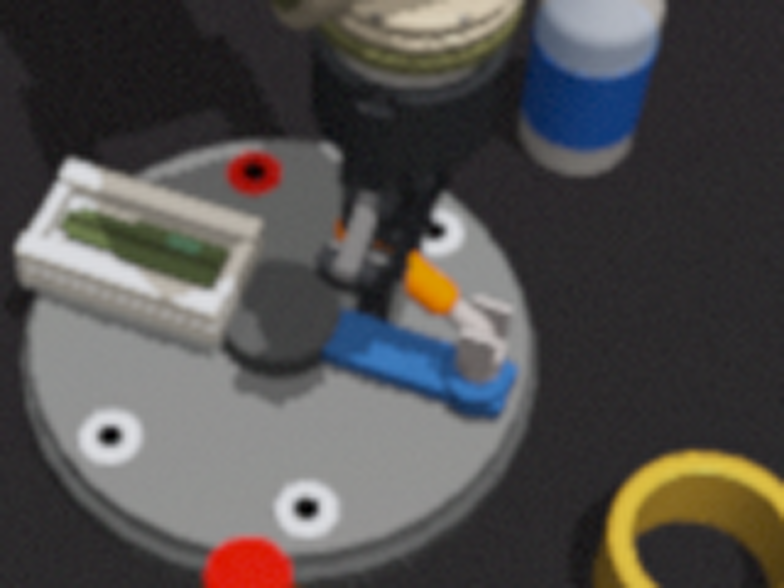

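Call:
{"api": "move_arm", "payload": {"moves": [[1, 0, 0.5, 0], [3.4, 0, -3.3, 0], [6.2, 0, -7, 0], [9.4, 0, -10.4, 0], [12.8, 0, -13.5, 0], [16.4, 0, -16.3, 0], [20.3, 0, -18.8, 0], [20.3, 0, -18.8, 0], [20.3, 0, -18.8, 0]]}}

```text
time_s: 7.1
position: [0.6106, 0.0858, 0.1091]
tool_rot: [[0.735, 0.678, 0.0], [0.678, -0.735, 0.001], [0.001, -0.0, -1.0]]
ft_force: [1.1, -0.2, -8.2]
grip_width: 0.0174
```

```bash
python3 look.py d .61 .08 .09
```

```text
scene origin row,col 138 269
top origin row,col 119 206
7.2 [0.6106 0.0858 0.1091] [-3.0054 34.4178 73.6294  0.0421 71.9394 44.3014] [ 0.0379  0.6454 -8.2856] [0.1253 0.0524 0.0871] 0.01725880578656769
```

View pics/ds.png

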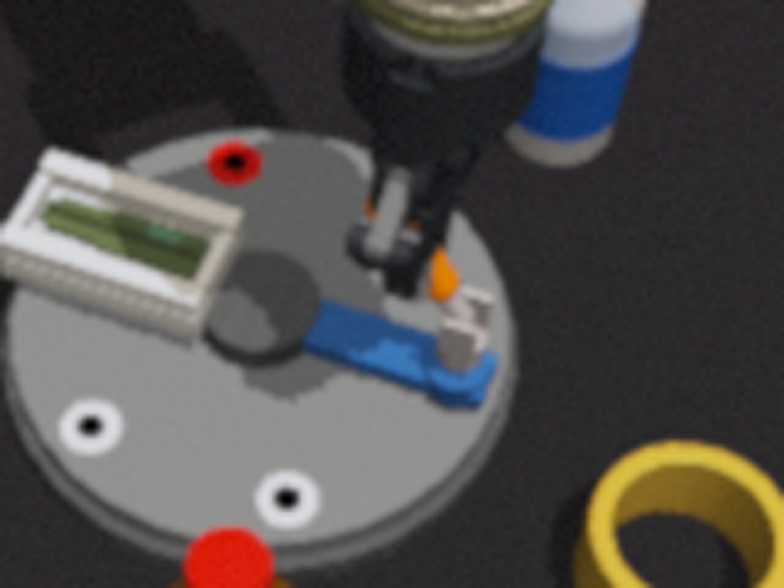

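Call:
{"api": "move_arm", "payload": {"moves": [[0.7, 0, 1.3, 0], [1.5, 0, 2.6, 0], [1.5, 0, 2.6, 0], [1.5, 0, 2.6, 0]]}}

```text
time_s: 7.6
position: [0.6113, 0.0863, 0.1063]
tool_rot: [[0.735, 0.678, -0.001], [0.678, -0.735, -0.0], [-0.001, -0.001, -1.0]]
ft_force: [-3.5, -2.9, -6.9]
grip_width: 0.0175
```

Call:
{"api": "move_arm", "payload": {"moves": [[2.2, 0, -1.2, 0], [4.3, 0, -2.2, 0], [6.3, 0, -3, 0], [8.3, 0, -3.7, 0], [10.4, 0, -4.3, 0], [12.5, 0, -4.7, 0], [14.6, 0, -5.1, 0], [16.7, 0, -5.4, 0], [18.9, 0, -5.6, 0], [21, 0, -5.8, 0], [23.2, 0, -5.9, 0], [25.4, 0, -6, 0], [25.4, 0, -6, 0], [25.4, 0, -6, 0]]}}

```text
time_s: 9.0
position: [0.631, 0.1039, 0.1134]
tool_rot: [[0.735, 0.678, 0.002], [0.678, -0.735, 0.0], [0.002, 0.001, -1.0]]
ft_force: [-2.5, -1.4, 0.6]
grip_width: 0.0176
```

```bash
python3 look.py e .63 .1 .1
```

```text
scene origin row,col 140 281
top origin row,col 109 197
9.1 [0.631  0.1038 0.1134] [-1.2528 36.1982 69.2349  0.0257 74.4264 46.0698] [-2.0784 -0.8718  2.0044] [-0.1864  0.504  -0.017 ] 0.017153181178817613
```

View pics/es.png

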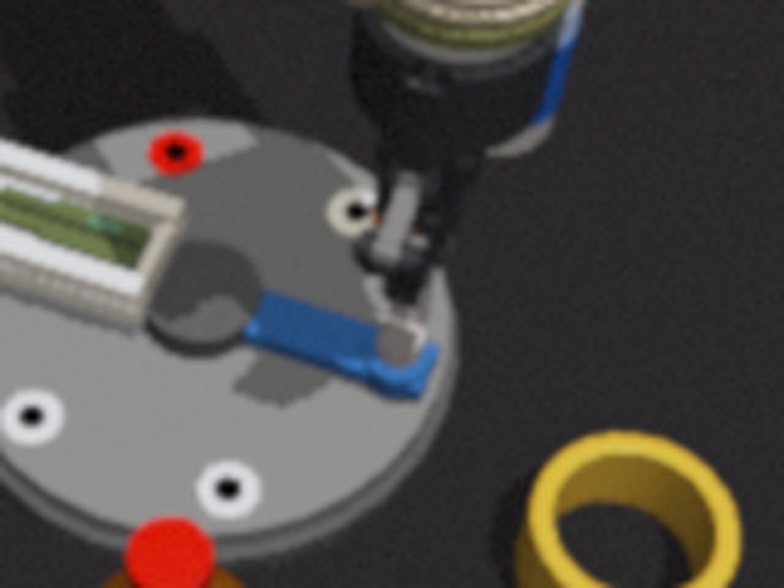

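Call:
{"api": "move_arm", "payload": {"moves": [[1.5, 0, 0, 0], [3, 0, 0, 0], [3, 0, 0, 0], [3, 0, 0, 0]]}}

```text
time_s: 9.5
position: [0.6328, 0.1055, 0.1133]
tool_rot: [[0.735, 0.678, 0.001], [0.678, -0.735, -0.001], [0.001, 0.001, -1.0]]
ft_force: [-3.9, -2.5, 4.8]
grip_width: 0.0176
```

Call:
{"api": "move_arm", "payload": {"moves": [[1.5, 0, 0, 0], [3, 0, 0, 0], [3, 0, 0, 0], [3, 0, 0, 0]]}}

```text
time_s: 9.9
position: [0.6352, 0.1077, 0.1132]
tool_rot: [[0.735, 0.678, 0.002], [0.678, -0.735, -0.0], [0.001, 0.001, -1.0]]
ft_force: [-3.9, -2.3, 5.0]
grip_width: 0.0178
```

Call:
{"api": "move_arm", "payload": {"moves": [[0, 0, 0, 0], [0, 0, 0, 0], [0, 0, 0, 0], [0, 0, 0, 0], [0, 0, 0, 0], [0, 0, -10, 0], [0, 0, -40, 0], [-20, 0, -80, 0], [-60, 0, -115, 0], [-110, 0, -130, 0], [-150, 0, -135, 0], [-180, 0, -135, 0], [-180, 0, -135, 0]], "grip": 0}}

```text
time_s: 11.2
position: [0.5006, -0.016, 0.2491]
tool_rot: [[0.737, 0.676, 0.002], [0.676, -0.737, -0.001], [0.001, 0.002, -1.0]]
ft_force: [0.8, 0.4, 0.0]
grip_width: 0.0855
```

```bash
python3 look.py f .63 .1 .12
```

```text
scene origin row,col 134 282
top origin row,col 106 196
11.3 [ 0.5025 -0.0145  0.2485] [-15.1757  16.2722  79.8298   0.0152  83.8008  32.2091] [ 0.0446 -0.5345  0.2327] [-0.0328  0.0014  0.0656] 0.08565551489236123
```

View pics/fs.png

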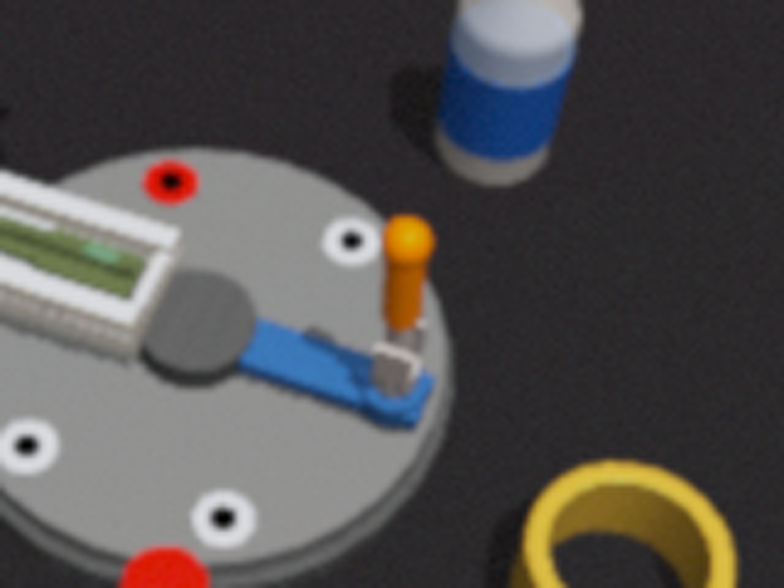

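View pics/ft.png

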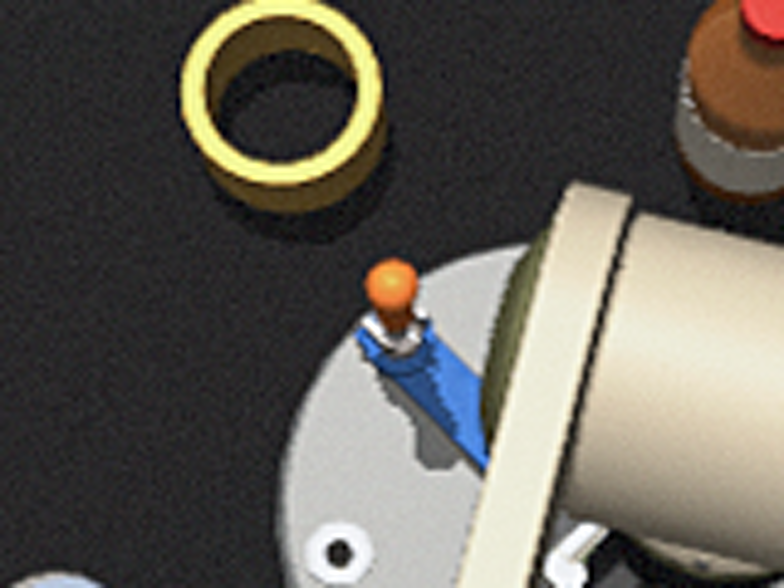

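Run:
```python
from h import *
p,e=tri((182.8,364.9),(163.6,275.6)); print(p,e)
d=np.array([.735,.678,0]); h=np.array([.6304,.1031,.08]); l=np.array([-.678,.735,0])
for a in (80,85,90,95):
    t=np.radians(a); q=h-d*.077*np.cos(t)+[0,0,.077*np.sin(t)]; print(a,proj("scene",q),proj("top",q))
print((p-h)@d,(p-h)@l)
```

```text
[0.62749588 0.10068985 0.15887952] 0.002264258529631498
80 [[182.39707082 359.77673643]] [[167.02206241 278.5005063 ]]
85 [[183.12708318 362.8630787 ]] [[164.59804172 276.21971575]]
90 [[184.03955796 365.96185356]] [[162.23049831 273.93963356]]
95 [[185.12707649 369.04364495]] [[159.9412527  271.68134853]]
-0.0037686078064559335 0.00019753247396327292
```

Call:
{"api": "move_arm", "payload": {"moves": [[10, 0, 0, 0], [35, 0, 0, 0], [65, 0, 5, 0], [95, 0, 20, 0], [115, 0, 45, 0], [123, 0, 70, 0], [123, 0, 95, 0], [123, 0, 106, 0], [123, 0, 108, 0], [128, 0, 108, 0], [138, 0, 108, 0], [144, 0, 108, 0], [146, 0, 108, 0], [146, 0, 108, 0]], "grip": 1}}

```text
time_s: 12.7
position: [0.61, 0.085, 0.1397]
tool_rot: [[0.735, 0.678, 0.001], [0.678, -0.735, -0.0], [0.0, 0.0, -1.0]]
ft_force: [-0.6, 0.1, -0.2]
grip_width: 0.0
```

```bash
python3 look.py g .63 .1 .12
```

```text
scene origin row,col 134 282
top origin row,col 106 196
12.8 [0.6097 0.0846 0.1396] [-3.1003 32.5757 71.5608 -0.0032 75.8615 44.2284] [-0.135   0.2903  0.6049] [-0.0112  0.0008  0.0233] 0.00015032119716143228
```

View pics/gs.png

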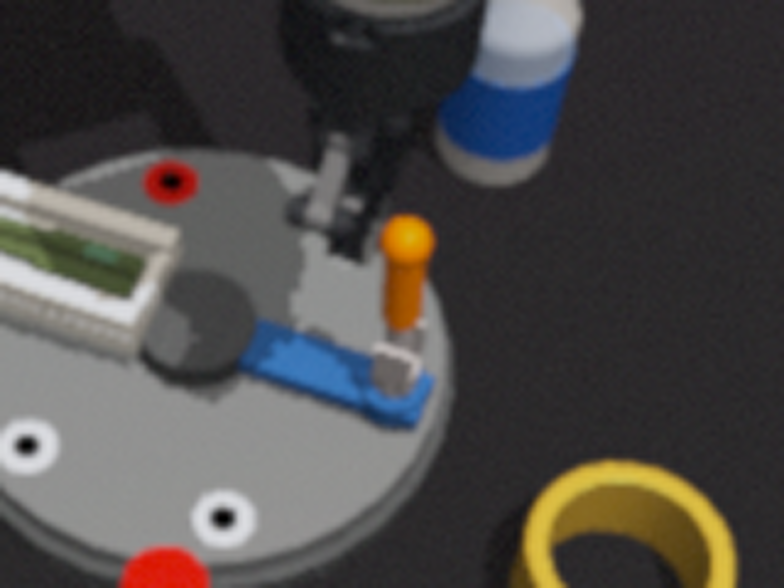

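Call:
{"api": "move_arm", "payload": {"moves": [[1, 0, 0, 0], [2, 0, 0, 0], [3, 0, 0, 0], [3, 0, 0, 0], [3, 0, 0, 0]]}}

```text
time_s: 13.3
position: [0.612, 0.0867, 0.1395]
tool_rot: [[0.735, 0.678, -0.0], [0.678, -0.735, 0.0], [0.0, -0.0, -1.0]]
ft_force: [-0.3, -0.2, 0.5]
grip_width: -0.0
```

Call:
{"api": "move_arm", "payload": {"moves": [[1, 0, 0, 0], [2, 0, 0, 0], [2, 0, 0, 0], [2, 0, 0, 0]]}}

```text
time_s: 13.7
position: [0.6135, 0.0882, 0.1395]
tool_rot: [[0.735, 0.678, 0.0], [0.678, -0.735, 0.0], [0.0, -0.0, -1.0]]
ft_force: [-0.3, -0.1, 0.6]
grip_width: -0.0002
```

Call:
{"api": "move_arm", "payload": {"moves": [[1, 0, 0, 0], [2, 0, 0, 0], [2, 0, 0, 0], [2, 0, 0, 0]]}}

```text
time_s: 14.1
position: [0.6148, 0.0893, 0.1395]
tool_rot: [[0.735, 0.678, -0.0], [0.678, -0.735, -0.0], [-0.0, -0.0, -1.0]]
ft_force: [-1.6, -1.7, 1.4]
grip_width: 0.0002
```

Call:
{"api": "move_arm", "payload": {"moves": [[0.5, 0, 0, 0], [1, 0, 0, 0], [1, 0, 0, 0], [1, 0, 0, 0]]}}

```text
time_s: 14.5
position: [0.6154, 0.0898, 0.1396]
tool_rot: [[0.735, 0.678, -0.001], [0.678, -0.735, -0.001], [-0.001, -0.0, -1.0]]
ft_force: [-4.5, -4.0, 3.1]
grip_width: 0.0
```

Call:
{"api": "move_arm", "payload": {"moves": [[0.5, 0, 0, 0], [1, 0, 0, 0], [1, 0, 0, 0], [1, 0, 0, 0]]}}

```text
time_s: 14.9
position: [0.6158, 0.0902, 0.1396]
tool_rot: [[0.735, 0.678, -0.001], [0.678, -0.735, -0.001], [-0.002, -0.0, -1.0]]
ft_force: [-5.0, -5.4, 4.8]
grip_width: 0.0002
```

```bash
python3 look.py h .63 .1 .12
```

```text
scene origin row,col 134 282
top origin row,col 106 196
15.0 [0.6158 0.0902 0.1396] [-2.5199 33.2618 70.2455 -0.0667 76.5749 44.8387] [-5.8064 -4.988   3.0881] [-0.731   0.8744 -0.0066] 4.288745296726119e-05
```

View pics/hs.png

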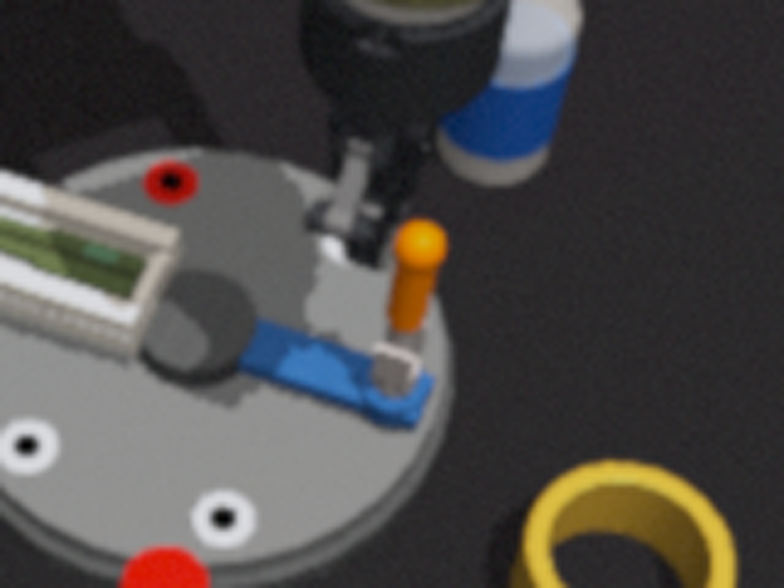

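Call:
{"api": "move_arm", "payload": {"moves": [[-5, 0, 0, 0], [-15, 0, 0, 0], [-28, 0, -2, 0], [-32, 0, -20, 0], [-32, 0, -50, 0], [-32, 0, -75, 0], [-32, 0, -80, 0], [-32, 0, -80, 0]], "grip": 0}}

```text
time_s: 15.8
position: [0.5926, 0.0688, 0.22]
tool_rot: [[0.735, 0.678, 0.001], [0.678, -0.735, -0.0], [0.001, 0.001, -1.0]]
ft_force: [0.4, 0.3, -0.7]
grip_width: 0.0857
```

```bash
python3 look.py i .63 .1 .12
```

```text
scene origin row,col 134 282
top origin row,col 106 196
15.9 [0.5922 0.069  0.2182] [-4.7258 27.0605 67.8516  0.0065 85.2066 42.6071] [ 0.1282  0.9641 -0.4075] [-0.0032  0.0266 -0.011 ] 0.08524556165099449
```

View pics/is.png

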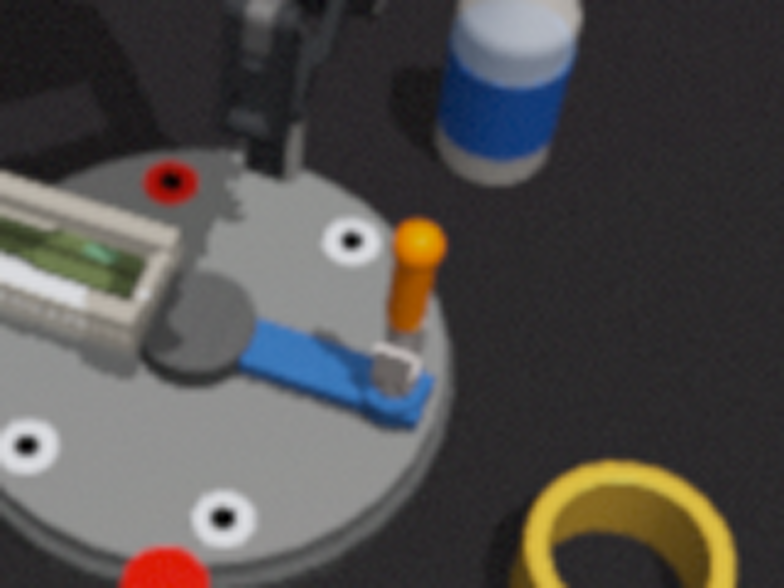

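Call:
{"api": "move_arm", "payload": {"moves": [[8, 0, 0, 0], [25, 0.5, 0, 0], [42, 0.5, 0, 0], [50, 0.5, 0, 0], [51.5, 0.5, 5, 0], [51.5, 0.5, 25, 0], [51.5, 0.5, 50, 0], [51.5, 0.5, 75, 0], [51.5, 0.5, 93, 0], [51.5, 0.5, 101, 0], [51.5, 0.5, 103, 0], [51.5, 0.5, 103, 0]], "grip": 0}}

```text
time_s: 17.1
position: [0.6312, 0.1035, 0.117]
tool_rot: [[0.735, 0.678, 0.001], [0.678, -0.735, -0.0], [0.0, 0.0, -1.0]]
ft_force: [-0.4, -0.1, 0.4]
grip_width: 0.0852
```

```bash
python3 look.py j .63 .1 .12
```

```text
scene origin row,col 134 282
top origin row,col 106 196
17.2 [0.6315 0.1036 0.1176] [-1.2654 36.0195 68.826  -0.0005 75.0484 46.0649] [ 1.403  -0.1328  0.2109] [ 0.0345 -0.0076  0.0457] 0.08538080795139301
```

View pics/js.png

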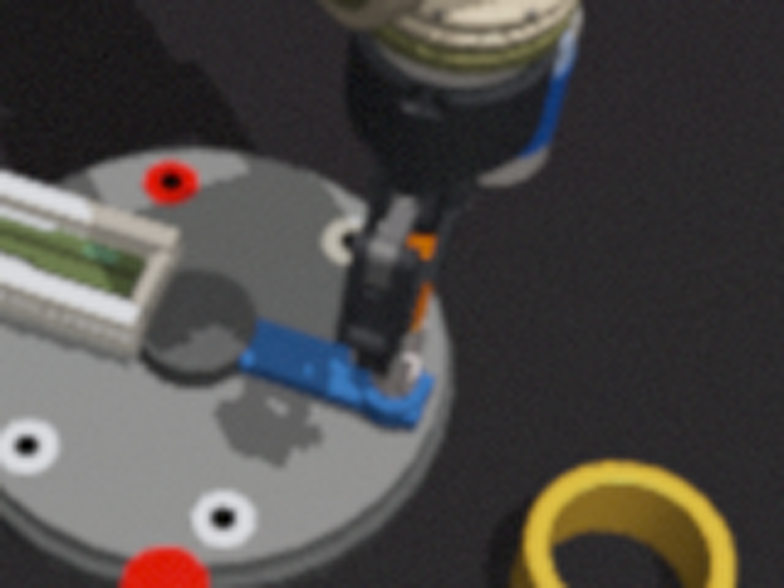

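Call:
{"api": "move_arm", "payload": {"moves": [[0, 0, 0, 0], [0, 0, 0, 0], [0, 0, 0, 0], [0, 0, 0, 0], [0, 0, 0, 0], [0, 0, 0, 0], [0, 0, 0, 0], [0, 0, 0, 0]], "grip": 1, "grip_force": 60}}

```text
time_s: 18.0
position: [0.6311, 0.1037, 0.1167]
tool_rot: [[0.735, 0.678, 0.0], [0.678, -0.735, 0.0], [0.0, 0.0, -1.0]]
ft_force: [-1.2, 0.9, 3.5]
grip_width: 0.0174
```

Call:
{"api": "move_arm", "payload": {"moves": [[0, 0, -2, 0], [0, 0, -4, 0], [0, 0, -7, 0], [0, 0, -10, 0], [0, 0, -13, 0], [0, 0, -15.5, 0], [0, 0, -15.5, 0], [0, 0, -15.5, 0]]}}

```text
time_s: 18.8
position: [0.6308, 0.1037, 0.1318]
tool_rot: [[0.735, 0.678, -0.001], [0.678, -0.735, 0.0], [-0.0, -0.001, -1.0]]
ft_force: [1.3, 0.8, -11.5]
grip_width: 0.017
```

```bash
python3 look.py k .63 .1 .12
```

```text
scene origin row,col 134 282
top origin row,col 106 196
18.9 [0.6308 0.1037 0.1317] [-1.2585 35.2576 67.7702  0.0055 77.014  46.0665] [  1.7147   0.3537 -10.7306] [ 0.2033 -0.2626 -0.0472] 0.01726952418866689
```

View pics/ks.png

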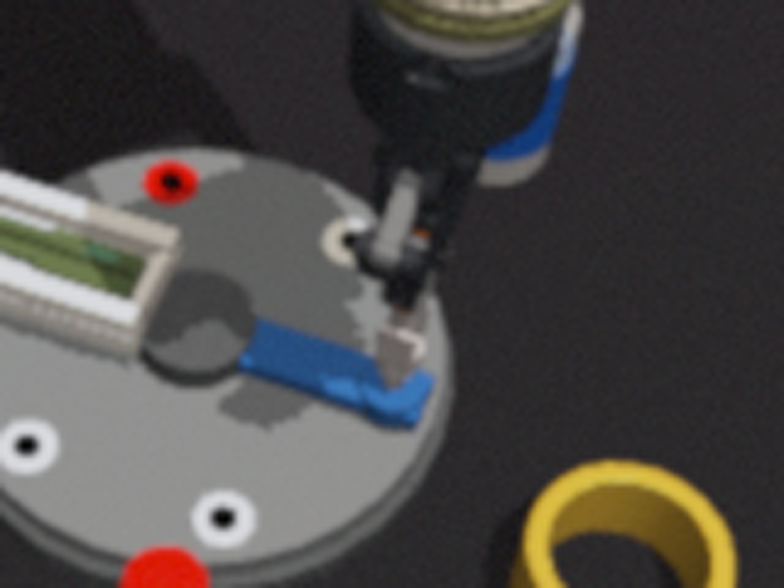

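Run:
```python
import numpy as np
R=100.4
print([[round(R*(np.cos(a)-1),1),round(-R*np.sin(a),1),0,round(-a,3)] for a in np.radians([1,3,6,10,14.5,19,23.5,28,32.5,37,41.5,46,50,54,57,59,60,60])])
```

```text
[[np.float64(-0.0), np.float64(-1.8), 0, np.float64(-0.017)], [np.float64(-0.1), np.float64(-5.3), 0, np.float64(-0.052)], [np.float64(-0.6), np.float64(-10.5), 0, np.float64(-0.105)], [np.float64(-1.5), np.float64(-17.4), 0, np.float64(-0.175)], [np.float64(-3.2), np.float64(-25.1), 0, np.float64(-0.253)], [np.float64(-5.5), np.float64(-32.7), 0, np.float64(-0.332)], [np.float64(-8.3), np.float64(-40.0), 0, np.float64(-0.41)], [np.float64(-11.8), np.float64(-47.1), 0, np.float64(-0.489)], [np.float64(-15.7), np.float64(-53.9), 0, np.float64(-0.567)], [np.float64(-20.2), np.float64(-60.4), 0, np.float64(-0.646)], [np.float64(-25.2), np.float64(-66.5), 0, np.float64(-0.724)], [np.float64(-30.7), np.float64(-72.2), 0, np.float64(-0.803)], [np.float64(-35.9), np.float64(-76.9), 0, np.float64(-0.873)], [np.float64(-41.4), np.float64(-81.2), 0, np.float64(-0.942)], [np.float64(-45.7), np.float64(-84.2), 0, np.float64(-0.995)], [np.float64(-48.7), np.float64(-86.1), 0, np.float64(-1.03)], [np.float64(-50.2), np.float64(-86.9), 0, np.float64(-1.047)], [np.float64(-50.2), np.float64(-86.9), 0, np.float64(-1.047)]]
```

Call:
{"api": "move_arm", "payload": {"moves": [[0, -1.8, 0, -0.017], [-0.1, -5.3, 0, -0.052], [-0.6, -10.5, 0, -0.105], [-1.5, -17.4, 0, -0.175], [-3.2, -25.1, 0, -0.253], [-5.5, -32.7, 0, -0.332], [-8.3, -40, 0, -0.41], [-11.8, -47.1, 0, -0.489], [-15.7, -53.9, 0, -0.567], [-20.2, -60.4, 0, -0.646], [-25.2, -66.5, 0, -0.724], [-30.7, -72.2, 0, -0.803], [-35.9, -76.9, 0, -0.873], [-41.4, -81.2, 0, -0.942], [-45.7, -84.2, 0, -0.995], [-48.7, -86.1, 0, -1.03], [-50.2, -86.9, 0, -1.047], [-50.2, -86.9, 0, -1.047]]}}

```text
time_s: 20.7
position: [0.5349, 0.1331, 0.1321]
tool_rot: [[-0.219, 0.976, -0.001], [0.976, 0.219, -0.001], [-0.001, -0.001, -1.0]]
ft_force: [-0.9, -3.3, -9.9]
grip_width: 0.0174
```

```bash
python3 look.py l .54 .1 .1
```

```text
scene origin row,col 110 263
top origin row,col 150 197
20.8 [0.535  0.1332 0.132 ] [  1.6945  27.2164  83.0758  -0.0383  69.7527 -10.9287] [  0.0371  -3.971  -10.6457] [-0.6267  0.038  -0.0437] 0.016980297420979402
```

View pics/ls.png

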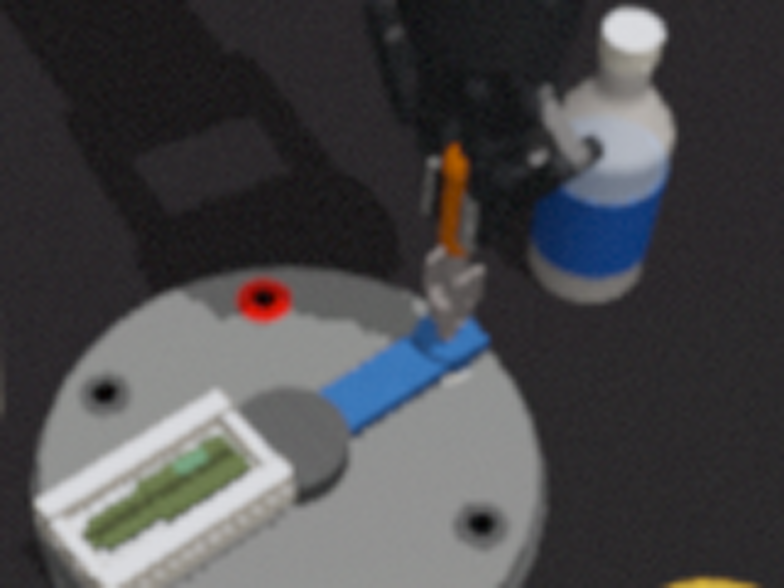

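Call:
{"api": "move_arm", "payload": {"moves": [[0, -1.8, 0, -0.017], [-0.1, -5.3, 0, -0.052], [-0.6, -10.5, 0, -0.105], [-1.5, -17.4, 0, -0.175], [-3.2, -25.1, 0, -0.253], [-5.5, -32.7, 0, -0.332], [-8.3, -40, 0, -0.41], [-11.8, -47.1, 0, -0.489], [-15.7, -53.9, 0, -0.567], [-20.2, -60.4, 0, -0.646], [-25.2, -66.5, 0, -0.724], [-30.7, -72.2, 0, -0.803], [-35.9, -76.9, 0, -0.873], [-41.4, -81.2, 0, -0.942], [-45.7, -84.2, 0, -0.995], [-48.7, -86.1, 0, -1.03], [-50.2, -86.9, 0, -1.047], [-50.2, -86.9, 0, -1.047], [-50.2, -86.9, 0, -1.047]]}}

```text
time_s: 22.7
position: [0.4617, 0.0654, 0.1321]
tool_rot: [[-0.954, 0.299, 0.001], [0.299, 0.954, -0.0], [-0.001, -0.0, -1.0]]
ft_force: [1.7, -2.5, -11.1]
grip_width: 0.0171
```

```bash
python3 look.py m .48 .06 .1
```

```text
scene origin row,col 98 237
top origin row,col 179 216
22.8 [0.4617 0.0655 0.1321] [ -6.5147  19.6773  96.2954  -0.0149  63.9971 -79.1486] [  0.9181  -2.579  -11.7192] [-0.5435 -0.2927 -0.1532] 0.017312389711629038
```

View pics/ms.png

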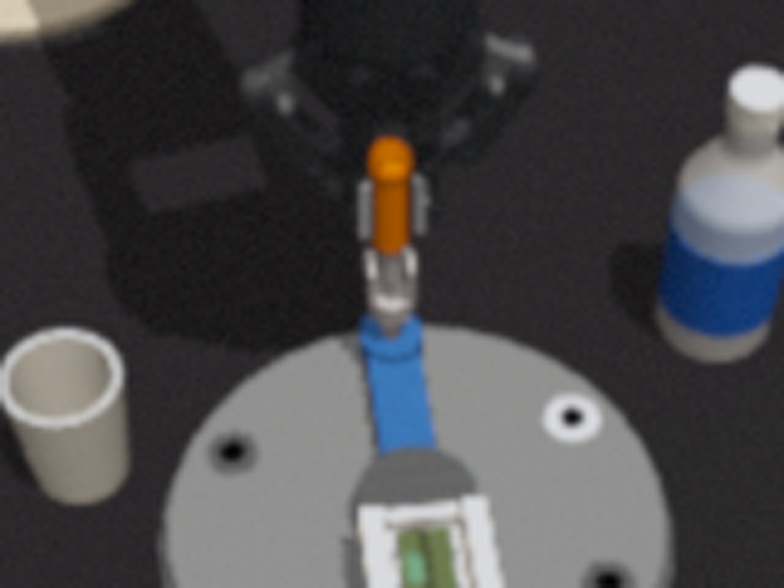

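Call:
{"api": "move_arm", "payload": {"moves": [[0, -0.5, 0, 0], [0, -0.5, 2, 0], [0, -0.5, 4, 0], [0, -0.5, 6, 0], [0, -0.5, 8, 0], [0, -0.5, 8, 0]]}}

```text
time_s: 23.4
position: [0.4615, 0.065, 0.1239]
tool_rot: [[-0.954, 0.298, 0.0], [0.298, 0.954, 0.0], [-0.0, 0.0, -1.0]]
ft_force: [2.8, 0.3, -8.3]
grip_width: 0.0173
```

Call:
{"api": "move_arm", "payload": {"moves": [[0, 0, 2, 0], [0, 0, 4, 0], [0, 0, 6, 0], [0, 0, 7.5, 0], [0, 0, 7.5, 0], [0, 0, 7.5, 0]]}}

```text
time_s: 24.0
position: [0.4615, 0.065, 0.1168]
tool_rot: [[-0.955, 0.298, 0.001], [0.298, 0.955, -0.0], [-0.001, 0.0, -1.0]]
ft_force: [3.1, -0.7, -4.0]
grip_width: 0.0177
```

```bash
python3 look.py n .48 .06 .1
```

```text
scene origin row,col 98 237
top origin row,col 179 216
24.1 [0.4615 0.065  0.1168] [ -6.5897  20.8801  97.5647  -0.0008  61.5131 -79.2387] [ 3.3891 -0.4617 -2.9549] [-0.0739 -0.4723 -0.0594] 0.016710096548823054
```

View pics/ns.png

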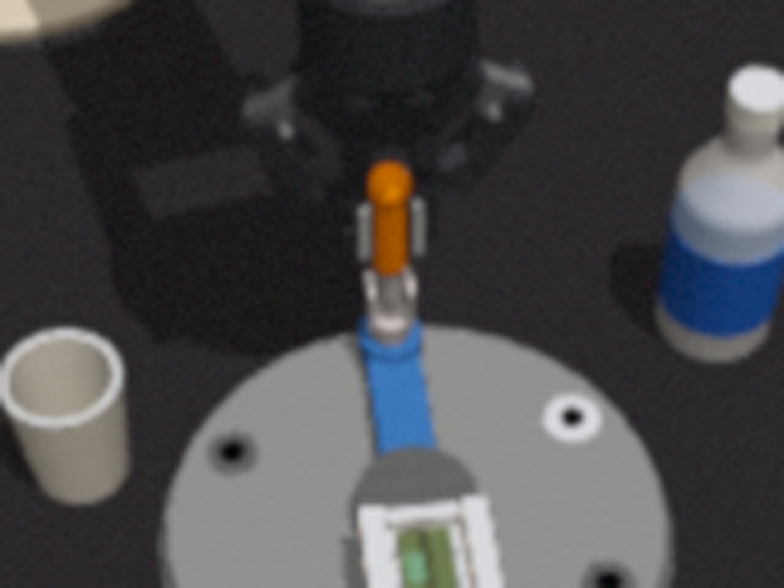

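Call:
{"api": "move_arm", "payload": {"moves": [[0, 0, 0.5, 0], [0, 0, 0.5, 0]]}}

```text
time_s: 24.3
position: [0.4616, 0.065, 0.1167]
tool_rot: [[-0.955, 0.298, 0.001], [0.298, 0.955, -0.0], [-0.001, 0.0, -1.0]]
ft_force: [1.0, -1.4, 4.5]
grip_width: 0.0174
```

Call:
{"api": "move_arm", "payload": {"moves": [[0, 0, 0, 0], [0, 0, 0, 0], [0, 0, 0, 0], [0, 0, 0, 0], [0, 0, 0, 0], [0, 0, 0, 0], [0, 0, -10, 0], [0, 0, -40, 0], [0, 0, -80, 0], [0, 0, -110, 0], [0, 0, -125, 0], [0, 0, -130, 0], [0, 0, -130, 0]], "grip": 0}}

```text
time_s: 25.6
position: [0.4613, 0.065, 0.2465]
tool_rot: [[-0.955, 0.298, 0.001], [0.298, 0.955, -0.0], [-0.001, 0.0, -1.0]]
ft_force: [0.3, 0.2, 0.1]
grip_width: 0.0854
```

```bash
python3 look.py o .48 .06 .1
```

```text
scene origin row,col 98 237
top origin row,col 179 216
25.7 [0.4609 0.065  0.2452] [ -6.5899  12.6905  85.3995  -0.0003  82.0059 -79.239 ] [-1.052  -0.7314  0.617 ] [0.0028 0.0127 0.0306] 0.08531769293365592
```

View pics/os.png

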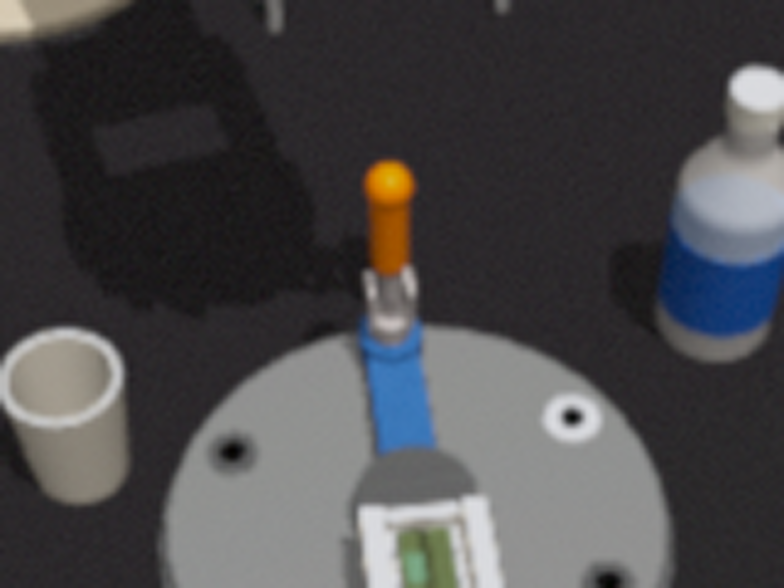

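View pics/ot.png

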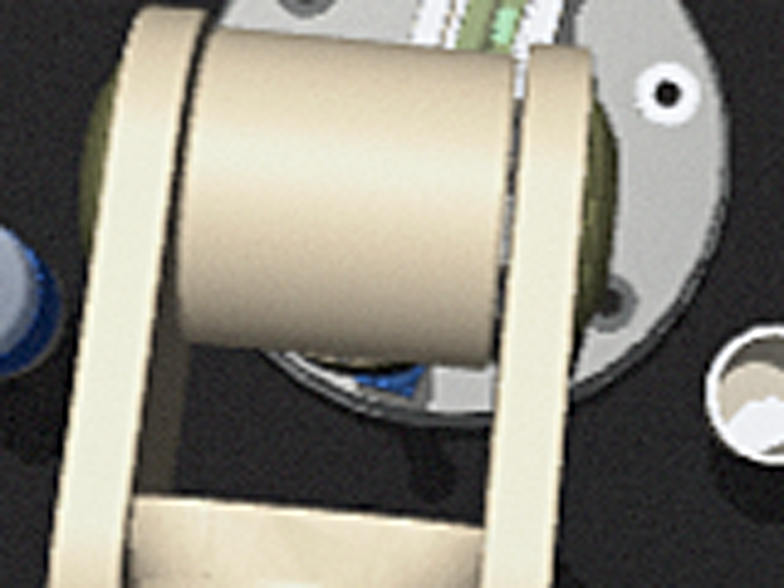

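Call:
{"api": "move_arm", "payload": {"moves": [[-5, -15, 0, 0], [-15, -48, 0, 0], [-27, -86, 0, 0], [-39, -124, 0, 0], [-51, -162, 0, 0], [-63, -200, 0, 0], [-74, -236, 0, 0], [-83, -264, 0, 0], [-88, -280, 0, 0], [-89, -285, 0, 0], [-89, -285, 0, 0]]}}

```text
time_s: 26.8
position: [0.4612, -0.2332, 0.2455]
tool_rot: [[-0.954, 0.298, -0.001], [0.298, 0.954, 0.001], [0.001, 0.001, -1.0]]
ft_force: [0.6, -0.4, -0.4]
grip_width: 0.0855
```

```bash
python3 look.py p .5 .06 .1
python3 - <<'E'
from h import *
C=np.array([.5569,.0353,0]); 
for ang in(162,162.67,163.3):
  t=np.radians(ang); d=np.array([np.cos(t),np.sin(t),0]); h=C+d*.1003+[0,0,.08]
  print(ang,"hinge",proj("scene",h),proj("top",h))
  for a in(84,87,90,93):
    b=np.radians(a); q=h-d*.077*np.cos(b)+[0,0,.077*np.sin(b)]; print(a,proj("scene",q),proj("top",q))
for n in("scene","top"): cv2.imwrite(f"pics/{n}_end.png",env.get_image(n)[:,:,::-1])
E
```

```text
scene origin row,col 104 240
top origin row,col 169 216
26.9 [ 0.4613 -0.2324  0.246 ] [ -39.8911   17.8341   77.9648    0.0159   84.2268 -112.606 ] [0.3507 0.3831 0.03  ] [-0.0585  0.0114 -0.0164] 0.08549027846444736
162 hinge [[157.96962524 316.32970298]] [[248.96178871 294.22035748]]
84 [[138.32253103 316.45017453]] [[241.37523811 294.44970948]]
87 [[136.94626551 316.25427336]] [[243.30945068 293.83876266]]
90 [[135.63888779 316.05957619]] [[245.26393409 293.22779307]]
93 [[134.40425527 315.86672817]] [[247.23219042 292.61884782]]
162.67 hinge [[158.01408567 315.85482808]] [[249.11963859 294.75296665]]
84 [[138.365195  315.9779391]] [[241.53068396 294.97493531]]
87 [[136.99056815 315.7626326 ]] [[243.47189386 294.38742085]]
90 [[135.68481289 315.54867538]] [[245.43337914 293.79987886]]
93 [[134.45178204 315.33677625]] [[247.40861847 293.21427793]]
163.3 hinge [[158.0597372  315.40884748]] [[249.26237523 295.25549984]]
84 [[138.40898271 315.53443874]] [[241.67125487 295.47050124]]
87 [[137.03603654 315.30090288]] [[243.61879066 294.90509846]]
90 [[135.73194531 315.06885241]] [[245.58660576 294.33966386]]
93 [[134.50055714 314.83905593]] [[247.56815765 293.77609197]]
```

View pics/pt.png

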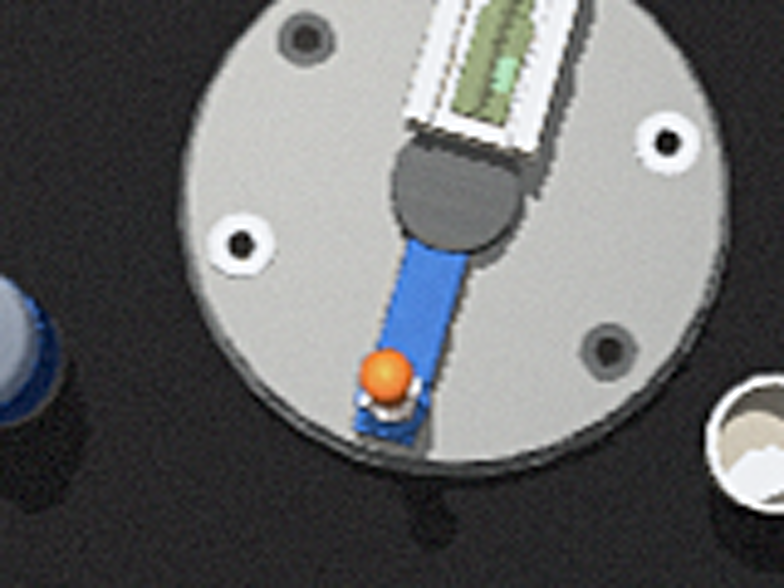

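View pics/ps.png

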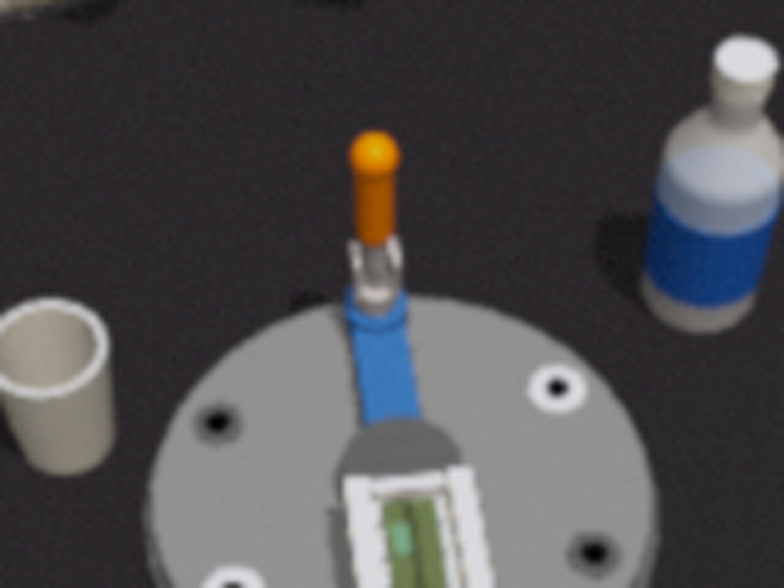

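View pics/scene_end.png

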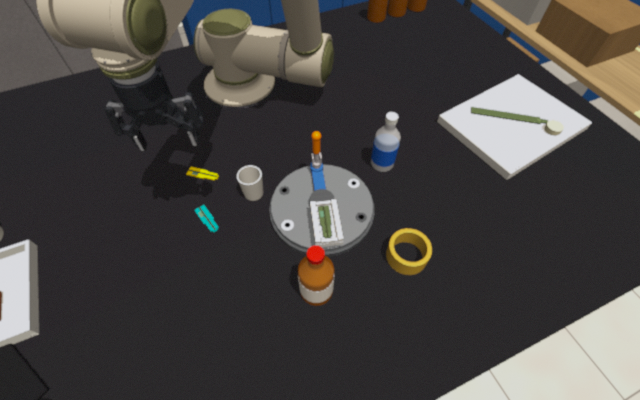

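Run:
```python
from rig import env
print(env.close_job())
```

```text
the job is handed in; nothing more can be done
None
```

The table is at the red-collared station, which was 120° anticlockwise from the start. The pin reads as home in its hole, and the handle is upright. I handed the job in after about 27 s of robot time.

**What I did**
- **Unfolding:** I unfolded the handle along an arc and let go. The picture then showed it about 3° short of its stop. I pushed it against the stop with closed fingers until the force rose to about 7.5 N, then let go again, and it stayed there.
- **Indexing:** I gripped the upright handle, lifted the pin 15 mm (10.7 N, as the spring should give) and swung 120° over the white-collared hole in between. Then I lowered the pin into the red hole and released it.

**Last checks**
- **Pin home:** The gripper came down to the same height as when I first gripped the handle with the pin home (0.1167 m). The remaining pull had dropped to 3–4 N, and a further 0.5 mm down turned it into a push.
- **Handle upright:** The ball is where a handle at 90–91° should put it in both cameras.
- **Everything else:** The red collar is now hidden under the arm's end. The blade lies in its cradle, and by eye the bottles, tape and cup have not moved.

**What was less clean**
- **Pin lift while unfolding:** Forces of about 8 N suggest the pin lifted a few millimetres for a moment. It stayed in its hole (it clears at 10 mm), and I lowered it straight away.
- **Hole position:** The two cameras disagreed by about 2 mm on the hole positions. I used the average, and the pin went in without catching.

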